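# Turn round the running order of the check weights

## Robot

A 6-joint arm with a two-finger parallel gripper is mounted at the origin on a cart in front of the work surface, level with it; the furniture and walls round the work are solid. World frame = base frame: x ahead of the robot, y to its left, z up, the work surface at z = 0. Lengths are in mm, angles in rad, forces in N, time in s.
With the tool pointing down it reaches from about 400 to 825 mm from the base axis. Payload 7 kg.
Tool frame: the origin (TCP) lies midway between the tips of the shut fingers; the grasp point (between the pads) lies manip.hold_point_z behind it (manip.hold_point_z is the distance from the TCP to the grasp point, in mm); x points along the fingers, y is the direction in which the jaws open and shut, and the axes are right-handed (so a half turn about x gives the same grasp; the last joint's range is limited). The gripper opens to 85 mm and grips with 20 to 120 N. Pads are 22 mm wide; open, the fingers measure 114 mm over their backs; the gripper's body (76 mm by 85 mm) begins 54 mm behind the grasp point. The pads swing forward as they close: fully open they stand 13 mm farther back than shut.
Start: joints at [1.525, 0.359, 0.012, 0, -1.224, -0.288], TCP at [221.162, 637.717, 231.302] pointing down, gripper open.
Joint ranges: [-3.07, 3.07], [-1.43, 2.12], [-1.02, 1.25], [-3.03, 1.67], [-3.05, -0], [-3.03, 3.03]. Speed limits (rad/s): [2.39, 2.39, 3.01, 3.14, 3.14, 3.14].

## Interface

Orientations are given as [roll, pitch, yaw] about the fixed x, y, z axes, in that order (R = Rz(yaw) Ry(pitch) Rx(roll)).
In Python, from workcell import manip gives the robot as it stands.
- The arm moves only by the tool step_arm, never from a script. Its argument "rows" is a list of rows, each a list of 5 numbers: the closure, from -1 (fully open) to 1 (shut), then the shift along the tool's x, y, z scaled (see below), then the turn about the tool's x scaled (see below). A call has 1 to 8 rows; each row is the pose to reach, as a shift and turn from the pose commanded when the call began, along the tool's axes at that moment; what a row does not reach only later rows make up. The controller multiplies each number of a shift by 400 mm and each number of a turn by 90 degrees. A row lasts 1/8 s, in which the tool goes at most 62.5 mm and 10.7 degrees, less where a joint would pass 70% of its speed; a pose out of reach is approached as far as the arm can. A call with a number of a shift or a turn outside -1 to 1 is refused whole. A call with a gripper value outside its range is refused whole. The fingers move at their own pace and stop on an object; "force" is the grip in N (left out, the last holds). Time passes only in rows, so rows that repeat a pose let the fingers close. It gives the time, the measured TCP pose, the force and the opening at its end, in the units of the state.
- manip.state(): the state, without advancing time (a new reading comes with each control period).
- manip.capture(name): name is "side" or "top"; returns (picture, depth): 384x512x3 uint8, red, green, blue; 384x512 float32, mm along the optical axis (not along the pixel's ray), 0 where there is no reading.
- manip.calibration(name): a dict with "mtx" (3x3 intrinsics, pixels), "extrinsics" (4x4, takes a point from camera to world coordinates). Camera axes: x right, y down, z forward; pixel columns grow to the right and rows downward; lengths in mm; the calibration is good to about 2 mm. A picture is of the moment at which its call begins. calibration takes no time and is no camera call.
- manip.job_done(): hands the job in, once; it reports no verdict.
Trained networks look in the newest picture that a camera, given by its name, has taken for a name from the list of things; names that differ only in an ending like _2 or _b are one class to them, and where a whole thing is asked for, a point or a joint stands for the part that bears it (a point fixed in the world has none). Each returns a list of dicts, best first, with "p" (0 to 1); they miss things now and then, are a little off and sometimes report something else, mostly with a low value. They report only what shows in the picture. A call takes as long as a camera call. They do not tell look-alikes from the thing itself.
- manip.search_frame(target, camera): "box" ([left, top, width, height] in pixels, round what is visible of it).
- manip.cut_out(target, camera): "pixels" (384x512 bool, what is visible of it) and "box" ([left, top, width, height] in pixels, round what is visible of it).
- manip.pinpoint(target, camera): "uv" ([column, row] in pixels: a listed point, or the origin of a listed thing).
The state is a dict: "clock": time; "qpos": joint angles; "qd": joint speeds; "effort": joint torques, N m; "tool_pos": TCP position; "tool_rot": TCP orientation; "wrist_force": force on the tool from outside, world axes, zero at the start; "moment": the same for the moment, N m; "opening": finger opening in mm.
Only numpy, scipy, OpenCV 4.12 (cv2) and the standard library are available. Lean on these libraries where they do the work, as an engineer would, in place of code of your own. Each camera call takes 0.05 s, during which the arm holds its last target. There are 200 camera calls.

## Task

The four steel check weights stand in one rack in the order in which they were just put on the balance; for the return run they are wanted in the other, empty rack in reverse order. Start with the weight beside the upright end plate of the full rack and work along the row, one weight at a time; fill the empty rack from the end that has no end plate, so that the last weight comes to stand beside its end plate, one weight upright in each place. Tip no weight over, and leave the beaker and the timer where they are.

Things in the scene. Friction and masses are not known exactly. Their poses are not given: they have to be found in the camera images.
- weight_38_center (a point): Loose steel check weight, about 450 g: upright cylinder 38 mm in diameter and 42 mm tall, above it a neck and a 24 mm knob; 64 mm tall in all. The point is its centre, 32 mm above its foot; z up its axis. Starts upright in any place of the full rack. Hold the cylinder with the fingers across the row, their tips at least 4 mm above the rack's floor.
- weight_32_center (a point): Loose steel check weight, about 280 g: upright cylinder 32 mm in diameter and 38 mm tall, above it a neck and a 20 mm knob; 58 mm tall in all. The point is its centre, 29 mm above its foot; z up its axis. Starts upright in any place of the full rack. Hold the cylinder with the fingers across the row, their tips at least 4 mm above the rack's floor.
- weight_26_center (a point): Loose steel check weight, about 170 g: upright cylinder 26 mm in diameter and 34 mm tall, above it a neck and a 16 mm knob; 52 mm tall in all. The point is its centre, 26 mm above its foot; z up its axis. Starts upright in any place of the full rack. Hold the cylinder with the fingers across the row, their tips at least 4 mm above the rack's floor.
- weight_20_center (a point): Loose steel check weight, about 100 g: upright cylinder 20 mm in diameter and 30 mm tall, above it a neck and a 15 mm knob; 46 mm tall in all. The point is its centre, 23 mm above its foot; z up its axis. Starts upright in any place of the full rack. Hold the cylinder with the fingers across the row, their tips at least 4 mm above the rack's floor.
- rack_full: Grey plastic tray, 62 x 236 mm, fixed, any yaw, left or right; holds the four weights at the start. White upright end plate (84 wide, 10 thick, 45 mm tall) at one end only. Origin: centre of its underside; y along the row, end plate at y = +123 mm, z up. Four places, centres at x = 0, y = +87, +29, -29, -87 mm; each 54 x 54 mm inside, floor 8 mm above the worktop, ribs round it 4 mm thick, 3 mm above the floor.
- rack_empty: Grey plastic tray, 62 x 236 mm, fixed, any yaw, left or right; empty at the start. White upright end plate (84 wide, 10 thick, 45 mm tall) at one end only. Origin: centre of its underside; y along the row, end plate at y = +123 mm, z up. Four places, centres at x = 0, y = +87, +29, -29, -87 mm; each 54 x 54 mm inside, floor 8 mm above the worktop, ribs round it 4 mm thick, 3 mm above the floor.
- beaker: Bystander: clear glass beaker, 59 x 64 mm, 72 mm tall, loose, standing behind the racks. Origin: centre of its underside.
- timer: Bystander: small grey bench timer, 62 x 68 x 20 mm, loose, lying at the front on the right. Origin: centre of its underside.
Not all that is in view belongs to the job. Leave any green or red look-alike of the part that bears weight_38_center alone.

How it is judged (in metres and radians):
On the way, in this order (a step that is already met when the one before it is completed fails the run):
1. the first weight from the end plate stands in the first place from the plain end of the other rack; earlier ones are still there, the rest still stand in the full rack (((x of weight_38_center in the frame of rack_empty between -0.02 and 0.02 m and y of weight_38_center in the frame of rack_empty between -0.107 and -0.067 m) or (x of weight_32_center in the frame of rack_empty between -0.02 and 0.02 m and y of weight_32_center in the frame of rack_empty between -0.107 and -0.067 m) or (x of weight_26_center in the frame of rack_empty between -0.02 and 0.02 m and y of weight_26_center in the frame of rack_empty between -0.107 and -0.067 m) or (x of weight_20_center in the frame of rack_empty between -0.02 and 0.02 m and y of weight_20_center in the frame of rack_empty between -0.107 and -0.067 m)) and ((x of weight_38_center in the frame of rack_full between -0.02 and 0.02 m and y of weight_38_center in the frame of rack_full between 0.009 and 0.049 m) or (x of weight_32_center in the frame of rack_full between -0.02 and 0.02 m and y of weight_32_center in the frame of rack_full between 0.009 and 0.049 m) or (x of weight_26_center in the frame of rack_full between -0.02 and 0.02 m and y of weight_26_center in the frame of rack_full between 0.009 and 0.049 m) or (x of weight_20_center in the frame of rack_full between -0.02 and 0.02 m and y of weight_20_center in the frame of rack_full between 0.009 and 0.049 m)) and ((x of weight_38_center in the frame of rack_full between -0.02 and 0.02 m and y of weight_38_center in the frame of rack_full between -0.049 and -0.009 m) or (x of weight_32_center in the frame of rack_full between -0.02 and 0.02 m and y of weight_32_center in the frame of rack_full between -0.049 and -0.009 m) or (x of weight_26_center in the frame of rack_full between -0.02 and 0.02 m and y of weight_26_center in the frame of rack_full between -0.049 and -0.009 m) or (x of weight_20_center in the frame of rack_full between -0.02 and 0.02 m and y of weight_20_center in the frame of rack_full between -0.049 and -0.009 m)) and ((x of weight_38_center in the frame of rack_full between -0.02 and 0.02 m and y of weight_38_center in the frame of rack_full between -0.107 and -0.067 m) or (x of weight_32_center in the frame of rack_full between -0.02 and 0.02 m and y of weight_32_center in the frame of rack_full between -0.107 and -0.067 m) or (x of weight_26_center in the frame of rack_full between -0.02 and 0.02 m and y of weight_26_center in the frame of rack_full between -0.107 and -0.067 m) or (x of weight_20_center in the frame of rack_full between -0.02 and 0.02 m and y of weight_20_center in the frame of rack_full between -0.107 and -0.067 m)) and height (world z) of weight_38_center between 0.036 and 0.043 m and height (world z) of weight_32_center between 0.033 and 0.04 m and height (world z) of weight_26_center between 0.03 and 0.037 m and height (world z) of weight_20_center between 0.027 and 0.034 m and angle between each of weight_38_center, weight_32_center, weight_26_center, weight_20_center's own z axis and vertical below 0.1 rad), for 0.2 s.
2. the second weight from the end plate stands in the second place from the plain end of the other rack; earlier ones are still there, the rest still stand in the full rack (((x of weight_38_center in the frame of rack_empty between -0.02 and 0.02 m and y of weight_38_center in the frame of rack_empty between -0.107 and -0.067 m) or (x of weight_32_center in the frame of rack_empty between -0.02 and 0.02 m and y of weight_32_center in the frame of rack_empty between -0.107 and -0.067 m) or (x of weight_26_center in the frame of rack_empty between -0.02 and 0.02 m and y of weight_26_center in the frame of rack_empty between -0.107 and -0.067 m) or (x of weight_20_center in the frame of rack_empty between -0.02 and 0.02 m and y of weight_20_center in the frame of rack_empty between -0.107 and -0.067 m)) and ((x of weight_38_center in the frame of rack_empty between -0.02 and 0.02 m and y of weight_38_center in the frame of rack_empty between -0.049 and -0.009 m) or (x of weight_32_center in the frame of rack_empty between -0.02 and 0.02 m and y of weight_32_center in the frame of rack_empty between -0.049 and -0.009 m) or (x of weight_26_center in the frame of rack_empty between -0.02 and 0.02 m and y of weight_26_center in the frame of rack_empty between -0.049 and -0.009 m) or (x of weight_20_center in the frame of rack_empty between -0.02 and 0.02 m and y of weight_20_center in the frame of rack_empty between -0.049 and -0.009 m)) and ((x of weight_38_center in the frame of rack_full between -0.02 and 0.02 m and y of weight_38_center in the frame of rack_full between -0.049 and -0.009 m) or (x of weight_32_center in the frame of rack_full between -0.02 and 0.02 m and y of weight_32_center in the frame of rack_full between -0.049 and -0.009 m) or (x of weight_26_center in the frame of rack_full between -0.02 and 0.02 m and y of weight_26_center in the frame of rack_full between -0.049 and -0.009 m) or (x of weight_20_center in the frame of rack_full between -0.02 and 0.02 m and y of weight_20_center in the frame of rack_full between -0.049 and -0.009 m)) and ((x of weight_38_center in the frame of rack_full between -0.02 and 0.02 m and y of weight_38_center in the frame of rack_full between -0.107 and -0.067 m) or (x of weight_32_center in the frame of rack_full between -0.02 and 0.02 m and y of weight_32_center in the frame of rack_full between -0.107 and -0.067 m) or (x of weight_26_center in the frame of rack_full between -0.02 and 0.02 m and y of weight_26_center in the frame of rack_full between -0.107 and -0.067 m) or (x of weight_20_center in the frame of rack_full between -0.02 and 0.02 m and y of weight_20_center in the frame of rack_full between -0.107 and -0.067 m)) and height (world z) of weight_38_center between 0.036 and 0.043 m and height (world z) of weight_32_center between 0.033 and 0.04 m and height (world z) of weight_26_center between 0.03 and 0.037 m and height (world z) of weight_20_center between 0.027 and 0.034 m and angle between each of weight_38_center, weight_32_center, weight_26_center, weight_20_center's own z axis and vertical below 0.1 rad), for 0.2 s.
3. the third weight from the end plate stands in the third place from the plain end of the other rack; earlier ones are still there, the rest still stand in the full rack (((x of weight_38_center in the frame of rack_empty between -0.02 and 0.02 m and y of weight_38_center in the frame of rack_empty between -0.107 and -0.067 m) or (x of weight_32_center in the frame of rack_empty between -0.02 and 0.02 m and y of weight_32_center in the frame of rack_empty between -0.107 and -0.067 m) or (x of weight_26_center in the frame of rack_empty between -0.02 and 0.02 m and y of weight_26_center in the frame of rack_empty between -0.107 and -0.067 m) or (x of weight_20_center in the frame of rack_empty between -0.02 and 0.02 m and y of weight_20_center in the frame of rack_empty between -0.107 and -0.067 m)) and ((x of weight_38_center in the frame of rack_empty between -0.02 and 0.02 m and y of weight_38_center in the frame of rack_empty between -0.049 and -0.009 m) or (x of weight_32_center in the frame of rack_empty between -0.02 and 0.02 m and y of weight_32_center in the frame of rack_empty between -0.049 and -0.009 m) or (x of weight_26_center in the frame of rack_empty between -0.02 and 0.02 m and y of weight_26_center in the frame of rack_empty between -0.049 and -0.009 m) or (x of weight_20_center in the frame of rack_empty between -0.02 and 0.02 m and y of weight_20_center in the frame of rack_empty between -0.049 and -0.009 m)) and ((x of weight_38_center in the frame of rack_empty between -0.02 and 0.02 m and y of weight_38_center in the frame of rack_empty between 0.009 and 0.049 m) or (x of weight_32_center in the frame of rack_empty between -0.02 and 0.02 m and y of weight_32_center in the frame of rack_empty between 0.009 and 0.049 m) or (x of weight_26_center in the frame of rack_empty between -0.02 and 0.02 m and y of weight_26_center in the frame of rack_empty between 0.009 and 0.049 m) or (x of weight_20_center in the frame of rack_empty between -0.02 and 0.02 m and y of weight_20_center in the frame of rack_empty between 0.009 and 0.049 m)) and ((x of weight_38_center in the frame of rack_full between -0.02 and 0.02 m and y of weight_38_center in the frame of rack_full between -0.107 and -0.067 m) or (x of weight_32_center in the frame of rack_full between -0.02 and 0.02 m and y of weight_32_center in the frame of rack_full between -0.107 and -0.067 m) or (x of weight_26_center in the frame of rack_full between -0.02 and 0.02 m and y of weight_26_center in the frame of rack_full between -0.107 and -0.067 m) or (x of weight_20_center in the frame of rack_full between -0.02 and 0.02 m and y of weight_20_center in the frame of rack_full between -0.107 and -0.067 m)) and height (world z) of weight_38_center between 0.036 and 0.043 m and height (world z) of weight_32_center between 0.033 and 0.04 m and height (world z) of weight_26_center between 0.03 and 0.037 m and height (world z) of weight_20_center between 0.027 and 0.034 m and angle between each of weight_38_center, weight_32_center, weight_26_center, weight_20_center's own z axis and vertical below 0.1 rad), for 0.2 s.
At the end, for the whole second after the job is handed in: Each of the four places of the formerly empty rack holds one weight, in the reverse of the starting order, upright (within 0.1 rad) on the floor of the place (its axis within 20 mm of the middle of the place each way), released and at rest (((x of weight_38_center in the frame of rack_empty between -0.02 and 0.02 m and y of weight_38_center in the frame of rack_empty between -0.107 and -0.067 m) or (x of weight_32_center in the frame of rack_empty between -0.02 and 0.02 m and y of weight_32_center in the frame of rack_empty between -0.107 and -0.067 m) or (x of weight_26_center in the frame of rack_empty between -0.02 and 0.02 m and y of weight_26_center in the frame of rack_empty between -0.107 and -0.067 m) or (x of weight_20_center in the frame of rack_empty between -0.02 and 0.02 m and y of weight_20_center in the frame of rack_empty between -0.107 and -0.067 m)) and ((x of weight_38_center in the frame of rack_empty between -0.02 and 0.02 m and y of weight_38_center in the frame of rack_empty between -0.049 and -0.009 m) or (x of weight_32_center in the frame of rack_empty between -0.02 and 0.02 m and y of weight_32_center in the frame of rack_empty between -0.049 and -0.009 m) or (x of weight_26_center in the frame of rack_empty between -0.02 and 0.02 m and y of weight_26_center in the frame of rack_empty between -0.049 and -0.009 m) or (x of weight_20_center in the frame of rack_empty between -0.02 and 0.02 m and y of weight_20_center in the frame of rack_empty between -0.049 and -0.009 m)) and ((x of weight_38_center in the frame of rack_empty between -0.02 and 0.02 m and y of weight_38_center in the frame of rack_empty between 0.009 and 0.049 m) or (x of weight_32_center in the frame of rack_empty between -0.02 and 0.02 m and y of weight_32_center in the frame of rack_empty between 0.009 and 0.049 m) or (x of weight_26_center in the frame of rack_empty between -0.02 and 0.02 m and y of weight_26_center in the frame of rack_empty between 0.009 and 0.049 m) or (x of weight_20_center in the frame of rack_empty between -0.02 and 0.02 m and y of weight_20_center in the frame of rack_empty between 0.009 and 0.049 m)) and ((x of weight_38_center in the frame of rack_empty between -0.02 and 0.02 m and y of weight_38_center in the frame of rack_empty between 0.067 and 0.107 m) or (x of weight_32_center in the frame of rack_empty between -0.02 and 0.02 m and y of weight_32_center in the frame of rack_empty between 0.067 and 0.107 m) or (x of weight_26_center in the frame of rack_empty between -0.02 and 0.02 m and y of weight_26_center in the frame of rack_empty between 0.067 and 0.107 m) or (x of weight_20_center in the frame of rack_empty between -0.02 and 0.02 m and y of weight_20_center in the frame of rack_empty between 0.067 and 0.107 m)) and height (world z) of weight_38_center between 0.036 and 0.043 m and height (world z) of weight_32_center between 0.033 and 0.04 m and height (world z) of weight_26_center between 0.03 and 0.037 m and height (world z) of weight_20_center between 0.027 and 0.034 m and angle between each of weight_38_center, weight_32_center, weight_26_center, weight_20_center's own z axis and vertical below 0.1 rad and linear speed of each of weight_38, weight_32, weight_26, weight_20 below 0.02 m/s and angular speed of each of weight_38, weight_32, weight_26, weight_20 below 0.2 rad/s); the robot touches nothing.
It fails at once if a weight is tipped over (more than 0.7 rad) (angle between any of weight_38_center, weight_32_center, weight_26_center, weight_20_center's own z axis and vertical above 0.7 rad).
It fails at once if the beaker or the timer is pushed more than 20 mm, or the beaker is tipped (distance of any of beaker, timer from where it was at the start of the episode above 0.02 m or angle between beaker's own z axis and vertical above 0.4 rad).
It also fails if it takes over 99 s, if anything falls off the work surface, if the arm or the gripper's body presses on something with over 40 N, if the wrist force passes 120 N, or if a joint passes its speed limit or range.

## Working session

There is one attempt and no reset: what is moved stays moved. The work goes in short steps, Python scripts to look and compute and a tool call to move; the robot and the scene stay as the last step left them, time stands still between calls to the robot, and variables do not carry over. Pictures are saved under pics/ and viewed, about 12 in all and at most 16, crops included, and the job is handed in when it is done.

Besides the shell and the picture viewer there is one more tool, called after "Call:" in YAML: its name, and indented under it one key for each argument. step_arm: Moves the arm, as the interface text tells. Shifts and turns lie within -1 to 1; 1 stands for 400 mm of shift or 90 degrees of turn. Its arguments: {"type":"object","properties":{"rows":{"type":"array"},"force":{"type":"number"}},"required":["rows"]}

```bash
mkdir -p pics; ls; python3 - <<'E'
from workcell import manip
import cv2,numpy as np
print(manip.state()); print(manip.hold_point_z)
for n in("top","side"):
    p,d=manip.capture(n); cv2.imwrite(f"pics/{n}0.png",p[:,:,::-1]); np.save(f"{n}0.npy",d)
    c=manip.calibration(n); print(n,np.round(c["mtx"],1).tolist(),np.round(c["extrinsics"],3).tolist())
E
```

```text
pics
{'clock': 0.0, 'qpos': array([ 1.52509328e+00,  3.59376764e-01,  1.10449703e-02, -3.57644383e-04,
       -1.22409981e+00, -2.88098057e-01]), 'qd': array([ 8.36689323e-05,  4.77006556e-04, -1.76695945e-04,  3.29797763e-04,
       -1.01535050e-03,  1.17442810e-03]), 'effort': array([ 7.15981460e-04, -5.83311439e+01,  2.93422508e+01,  6.93660825e+00,
       -5.93683653e-03, -2.09034334e-05]), 'tool_pos': array([221.02019942, 637.26881176, 230.36283461]), 'tool_rot': array([ 1.65614984,  1.56912684, -1.81936572]), 'wrist_force': array([-0.0185359,  0.3661381, -0.3413703]), 'moment': array([ 0.01077031, -0.05022009, -0.0050194 ]), 'opening': 85.09490454765616}
18.700000000000003
top [[455.4, 0.0, 254.8], [0.0, 455.4, 195.2], [0.0, 0.0, 1.0]] [[-0.007, -0.996, 0.083, 447.236], [-1.0, 0.006, -0.006, 32.749], [0.006, -0.084, -0.996, 1387.654], [0.0, 0.0, 0.0, 1.0]]
side [[350.4, 0.0, 256.4], [0.0, 350.4, 190.8], [0.0, 0.0, 1.0]] [[-1.0, 0.016, 0.019, 559.243], [-0.006, 0.569, -0.822, 901.202], [-0.024, -0.822, -0.569, 669.459], [0.0, 0.0, 0.0, 1.0]]
```

View pics/top0.png

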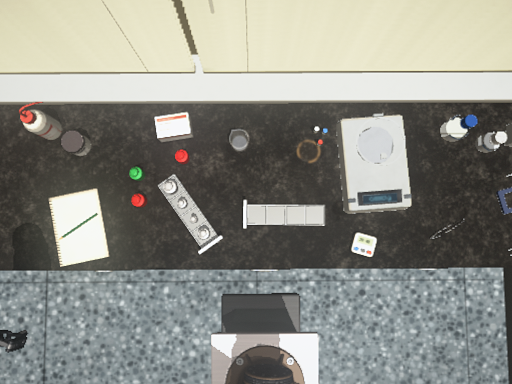

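View pics/side0.png

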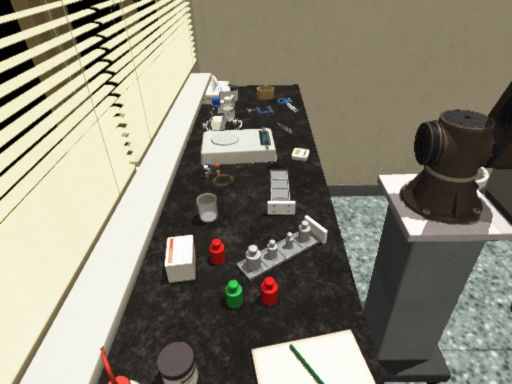

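The top view shows the full rack from (168,180) to its end plate at (210,243). The empty rack runs from its end plate at (245,214) to its plain end at (325,216). The red and green bottle-like look-alikes are at (181,156), (138,200) and (136,173), and I'll leave those alone. The beaker is at (238,140) and the timer at (364,244).

```bash
cat > h.py <<'E'
import numpy as np,cv2
from workcell import manip
def world(n,u,v,d):
    c=manip.calibration(n);K=c["mtx"];E=c["extrinsics"]
    p=np.stack([(u-K[0,2])*d/K[0,0],(v-K[1,2])*d/K[1,1],d],-1)
    return p@E[:3,:3].T+E[:3,3]
def cloud(n,d):
    v,u=np.mgrid[:384,:512]; return world(n,u,v,d.astype(float))
def atz(n,uv,z):
    a=world(n,*np.array(uv,float),np.array(500.));o=manip.calibration(n)["extrinsics"][:3,3]
    return o+(a-o)*(z-o[2])/(a[2]-o[2])
E
python3 - <<'E'
from h import *
Z=dict(weight_38_center=40,weight_32_center=37,weight_26_center=34,weight_20_center=31,rack_full=0,rack_empty=0)
for n in("top","side"):
    p,d=manip.capture(n);W=cloud(n,d);np.save(n+"W.npy",W);np.save(n+"P.npy",p)
    for t in Z:
        for r in manip.pinpoint(t,n)[:3]: print(n,t,round(r["p"],2),np.round(r["uv"],1),np.round(atz(n,r["uv"],Z[t])))
    for t in("rack_full","rack_empty"):
        for r in manip.cut_out(t,n)[:1]:
            m=r["pixels"];q=W[m&(W[...,2]<30)&(d>0)];np.save(f"{n}_{t}.npy",m)
            rect=cv2.minAreaRect(q[:,:2].astype(np.float32))
            print(n,t,r["p"],r["box"],len(q),np.round(np.percentile(q[:,2],[5,50,95])),rect)
            e=W[m&(W[...,2]>36)&(d>0)];print(" high",len(e),np.round(e[:,:2].mean(0)))
E
```

```text
top weight_38_center 0.74 [134.  169.6] [639. 384.  40.]
top weight_38_center 0.56 [143.5 197.8] [555. 355.  40.]
top weight_38_center 0.51 [183.8 156.1] [679. 236.  40.]
top weight_32_center 0.62 [205.7 237.1] [437. 170.  37.]
top weight_26_center 0.42 [183.3 200.7] [546. 238.  34.]
top weight_20_center 0.36 [195.6 218.2] [493. 201.  31.]
top rack_full 0.89 [190.9 212.6] [512. 219.   0.]
top rack_full 0.57 [195.5 218.9] [492. 205.   0.]
top rack_full 0.2 [206.  233.8] [447. 173.   0.]
top rack_empty 0.6 [283.7 213.3] [508. -63.   0.]
top rack_full 0.59 [158.7, 175.5, 66.8, 76.3] 1149 [ 2.  8. 13.] ((511.88836669921875, 225.8374786376953), (247.20008850097656, 61.91298294067383), 35.34177017211914)
 high 89 [417. 156.]
top rack_empty 0.57 [243.4, 202.7, 83.3, 23.2] 1618 [ 3.  8. 13.] ((504.06048583984375, -69.36833953857422), (241.6153106689453, 64.67193603515625), 89.59851837158203)
 high 82 [508.  56.]
side weight_38_center 0.88 [233.8 291.3] [628. 385.  40.]
side weight_38_center 0.7 [269.2 289.3] [549. 380.  40.]
side weight_38_center 0.68 [217.3 245.9] [680. 238.  40.]
side weight_32_center 0.5 [305.5 228.6] [445. 172.  37.]
side weight_26_center 0.63 [270.9 249.9] [542. 249.  34.]
side weight_20_center 0.54 [289.5 238.2] [491. 203.  31.]
side rack_full 0.88 [283.9 255.4] [507. 236.   0.]
side rack_empty 0.78 [279.6 191.8] [504. -59.   0.]
side rack_full 0.95 [240.3, 217.4, 88.5, 60.3] 1157 [ 6.  9. 17.] ((512.7474365234375, 225.56129455566406), (249.40328979492188, 74.79150390625), 32.57649612426758)
 high 127 [417. 163.]
side rack_empty 0.68 [268.0, 167.5, 28.0, 47.8] 812 [ 2.  9. 25.] ((496.7467956542969, -70.2562255859375), (273.81787109375, 87.33724975585938), 86.00748443603516)
 high 112 [508.  58.]
```

```bash
python3 - <<'E'
import cv2
a=cv2.imread("pics/side0.png")[190:320,220:340];b=cv2.imread("pics/top0.png")[165:260,150:340]
a=cv2.resize(a,None,fx=4,fy=4,interpolation=2);cv2.imwrite("pics/c1.png",a)
cv2.imwrite("pics/c2.png",cv2.resize(b,None,fx=4,fy=4,interpolation=2))
E
```

```text
(no output)
```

View pics/c1.png

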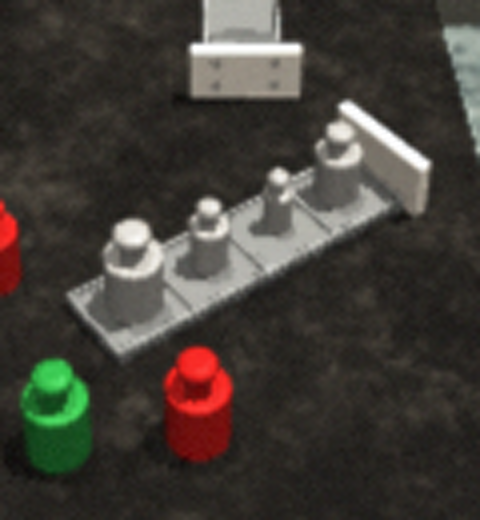

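View pics/c2.png

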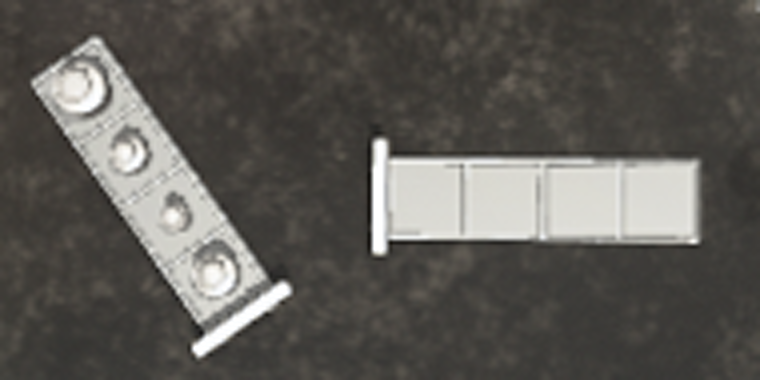

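Counting from the end plate, the steel weights in the full rack are 32, 20, 26 and 38. In the side crop, 38 is the largest, at the plain end, and the red and green look-alikes stand outside the rack. Next I'll refine the positions.

```bash
cat >> h.py <<'E'
W4=["32","20","26","38"]; PRI=np.array([[441,172],[490,204],[541,243],[583,276]],float)
TOP={"38":72,"32":66,"26":60,"20":54}; SH={"38":50,"32":46,"26":42,"20":38}
def weight(W,k,p):
    m=(np.hypot(*(np.moveaxis(W[...,:2],-1,0)-np.reshape(p,(2,1,1))))<26)
    kn=W[m&(abs(W[...,2]-TOP[k])<5)]; sh=W[m&(abs(W[...,2]-SH[k])<4)]
    return kn[:,:2].mean(0) if len(kn) else None,len(kn),sh[:,:2].mean(0) if len(sh) else None,len(sh)
E
python3 - <<'E'
from h import *
for n in("top","side"):
    W=np.load(n+"W.npy")
    for k,p in zip(W4,PRI):
        a=weight(W,k,p);print(n,k,[np.round(x) if x is not None else x for x in a])
    for t in("rack_full","rack_empty"):
        m=np.load(f"{n}_{t}.npy");m=m&(W[...,2]>5)&(W[...,2]<13)
        r=cv2.minAreaRect(W[m][:,:2].astype(np.float32));print(n,t,r)
    # plates: points z 40..50
    for t,c in(("full",(417,157)),("empty",(508,57))):
        m=(abs(W[...,2]-43)<5)&(np.hypot(W[...,0]-c[0],W[...,1]-c[1])<55)
        if t=="full": m&=(W[...,:2]-np.array([512,226]))@np.array([-.816,-.578])>105
        q=W[m][:,:2]
        print(n,"plate",t,len(q),cv2.minAreaRect(q.astype(np.float32)))
from scipy.spatial.transform import Rotation as R
s=manip.state();print(np.round(R.from_euler('xyz',s["tool_rot"]).as_matrix(),3))
E
```

```text
top 32 [array([448., 177.]), np.int64(31), array([446., 175.]), np.int64(51)]
top 20 [array([490., 209.]), np.int64(13), array([491., 205.]), np.int64(15)]
top 26 [array([538., 243.]), np.int64(20), array([537., 240.]), np.int64(27)]
top 38 [array([585., 277.]), np.int64(43), array([586., 275.]), np.int64(62)]
top rack_full ((512.406494140625, 226.01145935058594), (245.69322204589844, 61.147640228271484), 35.19146728515625)
top rack_empty ((503.7205810546875, -66.99188995361328), (236.78138732910156, 63.90807342529297), 89.59828186035156)
top plate full 92 ((415.5677795410156, 158.18948364257812), (10.129368782043457, 83.4077377319336), 35.19096755981445)
top plate empty 91 ((504.558349609375, 55.37362289428711), (8.97767448425293, 82.6383285522461), 89.73738098144531)
side 32 [array([450., 180.]), np.int64(34), array([446., 180.]), np.int64(68)]
side 20 [array([493., 210.]), np.int64(19), array([492., 212.]), np.int64(28)]
side 26 [array([539., 244.]), np.int64(24), array([540., 247.]), np.int64(49)]
side 38 [array([587., 280.]), np.int64(57), array([587., 285.]), np.int64(102)]
side rack_full ((511.62518310546875, 227.09072875976562), (249.15892028808594, 71.0053939819336), 32.57649612426758)
side rack_empty ((506.26287841796875, -61.59986877441406), (79.39789581298828, 250.39820861816406), 0.33116233348846436)
side plate full 110 ((418.3901062011719, 159.28445434570312), (12.149214744567871, 86.15196228027344), 34.23957824707031)
side plate empty 97 ((506.1402282714844, 58.01515197753906), (13.728714942932129, 84.02118682861328), 87.6322021484375)
[[ 0.    -0.328 -0.945]
 [ 0.    -0.945  0.328]
 [-1.    -0.    -0.   ]]
```

```bash
cat >> h.py <<'E'
from scipy.spatial.transform import Rotation as R
def to(x,y,z,psi):
    s=manip.state();M=R.from_euler('xyz',s["tool_rot"]).as_matrix()
    d=M.T@(np.array([x,y,z])-s["tool_pos"]);a=np.degrees(np.arctan2(M[1,1],M[0,1]))
    t=(a-psi+180)%360-180
    print("now",np.round(s["tool_pos"],1),round(a,1),"t",round(s["clock"],2),"op",round(s["opening"],1),"F",np.round(s["wrist_force"],1))
    print("cmd",np.round(d/400,4),round(t/90,4))
E
python3 -c "from h import *;to(447,177,150,125.2)"
```

```text
now [221.1 637.7 231.3] -109.1 t 1.0 op 85.6 F [-0.4  0.4 -0.3]
cmd [ 0.2032  0.9033 -0.9108] 1.3964
```

Call:
step_arm:
  rows:
    - [-1,0,0.1,-0.1,0.1]
    - [-1,0,0.25,-0.25,0.22]
    - [-1,0.05,0.4,-0.4,0.34]
    - [-1,0.1,0.52,-0.52,0.46]
    - [-1,0.15,0.64,-0.64,0.58]
    - [-1,0.18,0.75,-0.76,0.7]
    - [-1,0.2,0.85,-0.85,0.82]
    - [-1,0.2,0.903,-0.911,0.92]

```text
clock: 2.0
tool_pos: [435.2, 199.7, 154.6]
tool_rot: [-0.655, 1.57, 0.703]
wrist_force: [1.6, 0.3, 0.1]
opening: 85.4
```

```bash
python3 -c "from h import *;to(447,177,120,125.2)"
```

```text
now [435.2 199.7 154.6] 167.8 t 2.0 op 85.4 F [1.6 0.3 0.1]
cmd [ 0.0865 -0.0409 -0.0493] 0.4732
```

Call:
step_arm:
  rows:
    - [-1,0,0,0,0.1]
    - [-1,0.03,0,0,0.2]
    - [-1,0.06,0,0,0.3]
    - [-1,0.075,0,0,0.4]
    - [-1,0.075,0,0,0.475]
    - [-1,0.075,0,0,0.475]
    - [-1,0.075,0,0,0.475]

```text
clock: 2.88
tool_pos: [434.8, 201.6, 124.9]
tool_rot: [0.114, 1.57, 0.733]
wrist_force: [0.3, -0.0, -0.1]
opening: 85.6
```

```bash
python3 - <<'E'
from h import *
to(447,177,14,125.2)
p,d=manip.capture("side");cv2.imwrite("pics/c3.png",cv2.resize(p[150:330,200:380,::-1],None,fx=3,fy=3,interpolation=2))
E
```

```text
now [434.8 201.6 124.9] 125.5 t 2.88 op 85.6 F [ 0.3 -0.  -0.1]
cmd [ 0.2771 -0.0677 -0.0109] 0.0031
```

View pics/c3.png

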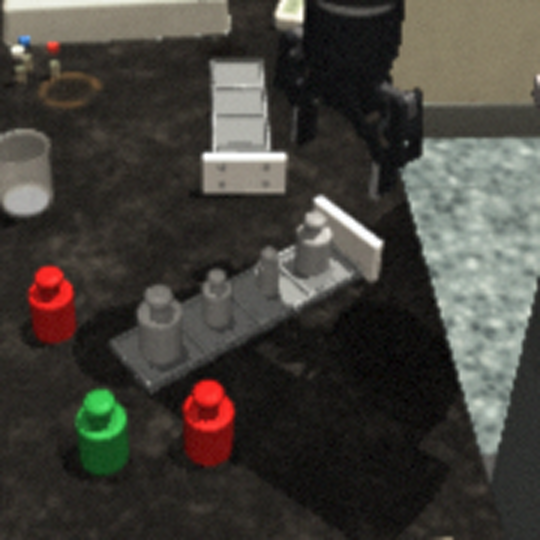

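The gripper is above the plate end with its jaws across the row, and nothing has been disturbed. Now I'll descend on 32.

Call:
step_arm:
  rows:
    - [-1,0.0,-0.04,-0.006,0.003]
    - [-1,0.0,-0.068,-0.011,0.003]
    - [-1,0.08,-0.068,-0.011,0.003]
    - [-1,0.16,-0.068,-0.011,0.003]
    - [-1,0.23,-0.068,-0.011,0.003]
    - [-1,0.265,-0.068,-0.011,0.003]
    - [-1,0.277,-0.068,-0.011,0.003]
    - [-1,0.277,-0.068,-0.011,0.003]
  force: 50

```text
clock: 3.92
tool_pos: [447.2, 176.8, 14.2]
tool_rot: [-0.132, 1.57, 0.48]
wrist_force: [-1.0, 0.1, 0.6]
opening: 85.4
```

Call:
step_arm:
  rows:
    - [-0.6,0,0,0,0]
    - [-0.2,0,0,0,0]
    - [0,0,0,0,0]
    - [0.3,0,0,0,0]
    - [0.6,0,0,0,0]
    - [1,0,0,0,0]
    - [1,0,0,0,0]
    - [1,0,0,0,0]

```text
clock: 4.92
tool_pos: [447.0, 176.8, 14.4]
tool_rot: [-0.32, 1.57, 0.293]
wrist_force: [-0.7, -0.2, 6.9]
opening: 30.5
```

```bash
python3 -c "from h import *;to(447,177,14,125.2)"
```

```text
now [447.  176.8  14.4] 125.1 t 4.92 op 30.5 F [-0.7 -0.2  6.9]
cmd [0.0009 0.0004 0.0003] -0.0015
```

Call:
step_arm:
  rows:
    - [1,-0.01,0,0,0]
    - [1,-0.04,0,0,0]
    - [1,-0.1,0,0,0]
    - [1,-0.16,0,0,0]
    - [1,-0.22,0,0,0]
    - [1,-0.25,0,0,0]
    - [1,-0.25,0,0,0]

```text
clock: 5.8
tool_pos: [447.1, 177.1, 114.6]
tool_rot: [0.211, 1.569, 0.823]
wrist_force: [0.4, 0.2, -3.1]
opening: 30.5
```

```bash
python3 -c "from h import *;to(504.5,-154,114,180)"
```

```text
now [447.1 177.1 114.6] 125.1 t 5.8 op 30.5 F [ 0.4  0.2 -3.1]
cmd [ 6.000e-04 -7.599e-01 -3.579e-01] -0.6105
```

Call:
step_arm:
  rows:
    - [1,0,-0.038,-0.018,-0.03]
    - [1,0,-0.114,-0.054,-0.09]
    - [1,0,-0.24,-0.115,-0.2]
    - [1,0,-0.38,-0.18,-0.31]
    - [1,0,-0.51,-0.24,-0.42]
    - [1,0,-0.64,-0.3,-0.52]
    - [1,0,-0.725,-0.34,-0.58]
    - [1,0,-0.76,-0.358,-0.61]

```text
clock: 6.8
tool_pos: [503.4, -157.2, 112.2]
tool_rot: [1.616, 1.568, -3.097]
wrist_force: [0.4, 0.6, -2.7]
opening: 30.7
```

```bash
python3 -c "from h import *;to(504.5,-154,16,180)"
```

```text
now [ 503.4 -157.2  112.2] 179.9 t 6.8 op 30.7 F [ 0.4  0.6 -2.7]
cmd [ 0.2406 -0.0033  0.0079] -0.0008
```

Call:
step_arm:
  rows:
    - [1,0,0,0,0]
    - [1,0.06,0,0,0]
    - [1,0.12,0,0,0]
    - [1,0.18,0,0,0]
    - [1,0.22,0,0,0]
    - [1,0.235,0,0,0]
    - [1,0.242,0,0,0]
    - [1,0.242,0,0,0]

```text
clock: 7.8
tool_pos: [504.5, -154.1, 17.4]
tool_rot: [-1.585, 1.57, -0.015]
wrist_force: [-0.2, -0.3, -2.5]
opening: 30.6
```

```bash
python3 - <<'E'
from h import *
to(504.5,-154,14.4,180)
for n in("top","side"):
    p,d=manip.capture(n);W=cloud(n,d)
    cv2.imwrite(f"pics/{n}1.png",cv2.resize(p[160:260,230:340,::-1] if n=="top" else p[150:230,230:330,::-1],None,fx=4,fy=4,interpolation=2))
a=cv2.imread("pics/top1.png");b=cv2.imread("pics/side1.png");h=max(len(a),len(b))
pad=lambda i:cv2.copyMakeBorder(i,0,h-len(i),0,0,0)
cv2.imwrite("pics/c4.png",cv2.resize(np.hstack([pad(a),pad(b)]),(800,380)))
E
```

```text
now [ 504.5 -154.1   17.4] 180.0 t 7.8 op 30.6 F [-0.2 -0.3 -2.5]
cmd [ 0.0075 -0.      0.0002] -0.0004
```

View pics/c4.png

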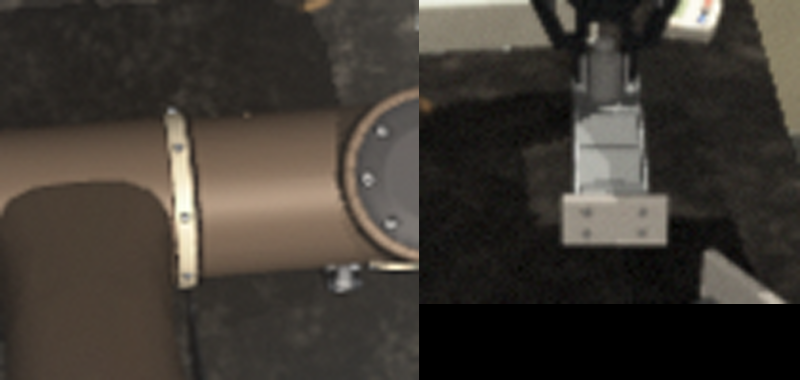

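The side view shows the gripper centred over the far place of the empty rack; the arm hides it from above. I'll lower the last 3 mm and release.

Call:
step_arm:
  rows:
    - [1,0.004,0,0,0]
    - [1,0.0075,0,0,0]
    - [1,0.0075,0,0,0]
    - [0.4,0.0075,0,0,0]
    - [-0.2,0.0075,0,0,0]
    - [-1,0.0075,0,0,0]
    - [-1,0.0075,0,0,0]
    - [-1,0.0075,0,0,0]

```text
clock: 8.9
tool_pos: [504.3, -154.4, 14.0]
tool_rot: [-1.654, 1.571, -0.084]
wrist_force: [-0.6, 1.1, -0.5]
opening: 85.5
```

Call:
step_arm:
  rows:
    - [-1,-0.03,0,0,0]
    - [-1,-0.1,0,0,0]
    - [-1,-0.2,0,0,0]
    - [-1,-0.25,0,0,0]
    - [-1,-0.25,0,0,0]

```text
clock: 9.52
tool_pos: [505.5, -154.4, 116.7]
tool_rot: [-1.558, 1.566, 0.012]
wrist_force: [-0.3, 0.0, 0.2]
opening: 85.2
```

```bash
python3 -c "from h import *;to(491.5,208.5,114,125.2)"
```

```text
now [ 505.5 -154.4  116.7] 180.0 t 9.53 op 85.2 F [-0.3  0.   0.2]
cmd [0.0066 0.0356 0.9071] 0.6085
```

Call:
step_arm:
  rows:
    - [-1,0,0.002,0.045,0.03]
    - [-1,0,0.005,0.145,0.1]
    - [-1,0,0.01,0.3,0.2]
    - [-1,0,0.016,0.455,0.3]
    - [-1,0,0.021,0.61,0.41]
    - [-1,0,0.027,0.76,0.51]
    - [-1,0,0.03,0.86,0.58]
    - [-1,0,0.032,0.907,0.609]

```text
clock: 10.52
tool_pos: [491.2, 211.0, 113.6]
tool_rot: [-3.031, 1.57, -2.418]
wrist_force: [-0.0, 0.0, 0.6]
opening: 85.3
```

```bash
python3 - <<'E'
from h import *
to(491.5,208.5,14,125.2)
for n in("top","side"):
    p,d=manip.capture(n);W=cloud(n,d)
    for k,q in zip(W4,[[504.5,-154]]+list(PRI[1:])):
        a=weight(W,k,q);print(n,k,[np.round(x) if x is not None else x for x in a])
    cv2.imwrite(f"pics/{n}2.png",cv2.resize(p[160:260,150:340,::-1],None,fx=4,fy=4,interpolation=2))
E
```

```text
now [491.2 211.  113.6] 125.1 t 10.53 op 85.3 F [-0.   0.   0.6]
cmd [ 0.2491 -0.0054 -0.0029] -0.0006
top 32 [array([ 503., -151.]), np.int64(30), array([ 502., -150.]), np.int64(44)]
top 20 [None, np.int64(0), None, np.int64(0)]
top 26 [None, np.int64(0), None, np.int64(0)]
top 38 [array([589., 277.]), np.int64(27), array([593., 272.]), np.int64(36)]
side 32 [None, np.int64(0), array([ 518., -158.]), np.int64(2)]
side 20 [array([492., 211.]), np.int64(23), array([493., 213.]), np.int64(28)]
side 26 [array([539., 244.]), np.int64(26), array([539., 247.]), np.int64(49)]
side 38 [array([587., 280.]), np.int64(56), array([587., 285.]), np.int64(103)]
```

View pics/top2.png

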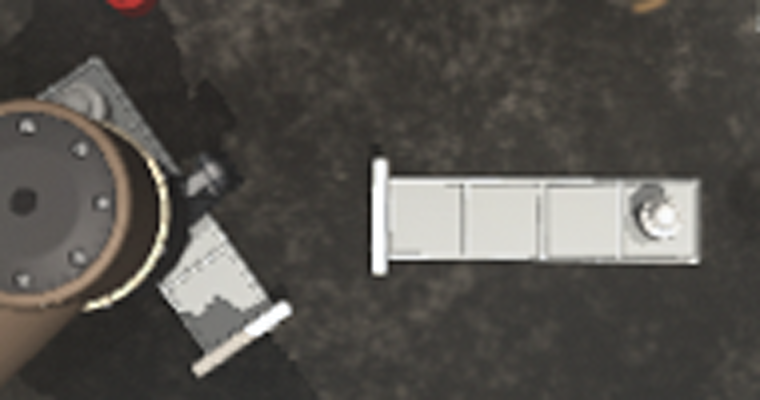

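The 32 weight is upright in the plain-end place at crop (658,215). The empty rack's other places are free. Next is the 20 weight.

Call:
step_arm:
  rows:
    - [-1,0,0,0,0]
    - [-1,0.06,0,0,0]
    - [-1,0.13,0,0,0]
    - [-1,0.19,0,0,0]
    - [-1,0.235,0,0,0]
    - [-1,0.25,0,0,0]
    - [-1,0.25,0,0,0]
  force: 40

```text
clock: 11.5
tool_pos: [491.7, 207.7, 14.1]
tool_rot: [-2.907, 1.57, -2.294]
wrist_force: [-0.9, 0.3, 0.0]
opening: 85.1
```

Call:
step_arm:
  rows:
    - [-0.6,0,0,0,0]
    - [-0.2,0,0,0,0]
    - [0,0,0,0,0]
    - [0.3,0,0,0,0]
    - [0.6,0,0,0,0]
    - [1,0,0,0,0]
    - [1,0,0,0,0]
    - [1,0,0,0,0]

```text
clock: 12.5
tool_pos: [491.8, 208.5, 14.3]
tool_rot: [-0.067, 1.571, 0.546]
wrist_force: [-0.7, -0.5, 5.3]
opening: 18.7
```

Call:
step_arm:
  rows:
    - [1,0,0,0,0]
    - [1,-0.01,0,0,0]
    - [1,-0.04,0,0,0]
    - [1,-0.1,0,0,0]
    - [1,-0.16,0,0,0]
    - [1,-0.22,0,0,0]
    - [1,-0.25,0,0,0]
    - [1,-0.25,0,0,0]

```text
clock: 13.5
tool_pos: [492.0, 208.8, 114.9]
tool_rot: [0.185, 1.569, 0.798]
wrist_force: [-0.2, -0.2, -1.6]
opening: 18.4
```

```bash
python3 -c "from h import *;to(504.5,-96,114,180)"
```

```text
now [492.  208.8 114.9] 125.1 t 13.5 op 18.4 F [-0.2 -0.2 -1.6]
cmd [ 0.0013 -0.641  -0.413 ] -0.6095
```

Call:
step_arm:
  rows:
    - [1,0,-0.032,-0.021,-0.03]
    - [1,0,-0.096,-0.062,-0.09]
    - [1,0,-0.205,-0.132,-0.195]
    - [1,0,-0.32,-0.207,-0.305]
    - [1,0,-0.436,-0.281,-0.415]
    - [1,0,-0.545,-0.351,-0.52]
    - [1,0,-0.61,-0.392,-0.58]
    - [1,0,-0.641,-0.413,-0.61]

```text
clock: 14.5
tool_pos: [503.3, -98.1, 112.8]
tool_rot: [1.655, 1.569, -3.056]
wrist_force: [0.3, 0.1, -1.7]
opening: 18.5
```

Call:
step_arm:
  rows:
    - [1,0,0,0,0]
    - [1,0.06,0,0,0]
    - [1,0.12,0,0,0]
    - [1,0.18,0,0,0]
    - [1,0.22,0,0,0]
    - [1,0.235,0,0,0]
    - [1,0.242,0,0,0]
    - [1,0.242,0,0,0]

```text
clock: 15.5
tool_pos: [504.5, -96.1, 17.6]
tool_rot: [-1.503, 1.57, 0.069]
wrist_force: [-0.5, -0.4, -0.4]
opening: 18.7
```

```bash
python3 -c "from h import *;to(504.5,-96,14.3,180)"
```

```text
now [504.5 -96.1  17.6] -179.9 t 15.5 op 18.7 F [-0.5 -0.4 -0.4]
cmd [0.0082 0.     0.0002] 0.0006
```

Call:
step_arm:
  rows:
    - [1,0.004,0,0,0]
    - [1,0.008,0,0,0]
    - [1,0.008,0,0,0]
    - [0.4,0.008,0,0,0]
    - [-0.2,0.008,0,0,0]
    - [-1,0.008,0,0,0]
    - [-1,0.008,0,0,0]
    - [-1,0.008,0,0,0]

```text
clock: 16.5
tool_pos: [504.2, -96.3, 14.1]
tool_rot: [1.658, 1.571, -3.053]
wrist_force: [0.0, 0.1, 0.4]
opening: 85.2
```

Call:
step_arm:
  rows:
    - [-1,-0.03,0,0,0]
    - [-1,-0.1,0,0,0]
    - [-1,-0.2,0,0,0]
    - [-1,-0.25,0,0,0]
    - [-1,-0.25,0,0,0]
    - [-1,-0.25,0,0,0]

```text
clock: 17.25
tool_pos: [503.9, -96.3, 114.1]
tool_rot: [0.264, 1.571, 1.835]
wrist_force: [0.2, 0.7, -0.2]
opening: 85.4
```

```bash
python3 -c "from h import *;to(538.5,243.5,114,125.2)"
```

```text
now [503.9 -96.3 114.1] -180.0 t 17.25 op 85.4 F [ 0.2  0.7 -0.2]
cmd [ 3.000e-04 -8.710e-02  8.494e-01] 0.6093
```

Call:
step_arm:
  rows:
    - [-1,0,-0.004,0.042,0.03]
    - [-1,0,-0.014,0.135,0.1]
    - [-1,0,-0.028,0.28,0.2]
    - [-1,0,-0.043,0.425,0.3]
    - [-1,0,-0.057,0.57,0.41]
    - [-1,0,-0.072,0.71,0.51]
    - [-1,0,-0.081,0.81,0.58]
    - [-1,0,-0.086,0.849,0.609]

```text
clock: 18.25
tool_pos: [537.8, 245.3, 112.6]
tool_rot: [-3.025, 1.569, -2.41]
wrist_force: [0.6, -1.5, 0.1]
opening: 85.5
```

```bash
python3 - <<'E'
from h import *
to(538.5,243.5,14,125.2)
for n in("top","side"):
    p,d=manip.capture(n);W=cloud(n,d)
    for k,q in zip(W4,[[504.5,-154],[504.5,-96]]+list(PRI[2:])):
        a=weight(W,k,q);print(n,k,[np.round(x) if x is not None else x for x in a])
    if n=="side": cv2.imwrite(f"pics/c5.png",cv2.resize(p[150:300,210:340,::-1],None,fx=4,fy=4,interpolation=2))
E
```

```text
now [537.8 245.3 112.6] 125.2 t 18.25 op 85.5 F [ 0.6 -1.5  0.1]
cmd [ 0.2465 -0.0046 -0.0007] 0.0001
top 32 [array([ 503., -151.]), np.int64(27), array([ 503., -150.]), np.int64(49)]
top 20 [array([503., -96.]), np.int64(20), array([502., -95.]), np.int64(13)]
top 26 [array([538., 236.]), np.int64(5), array([535., 236.]), np.int64(20)]
top 38 [None, np.int64(0), None, np.int64(0)]
side 32 [None, np.int64(0), None, np.int64(0)]
side 20 [None, np.int64(0), None, np.int64(0)]
side 26 [array([539., 244.]), np.int64(26), array([539., 247.]), np.int64(51)]
side 38 [array([587., 280.]), np.int64(57), array([587., 284.]), np.int64(98)]
```

View pics/c5.png

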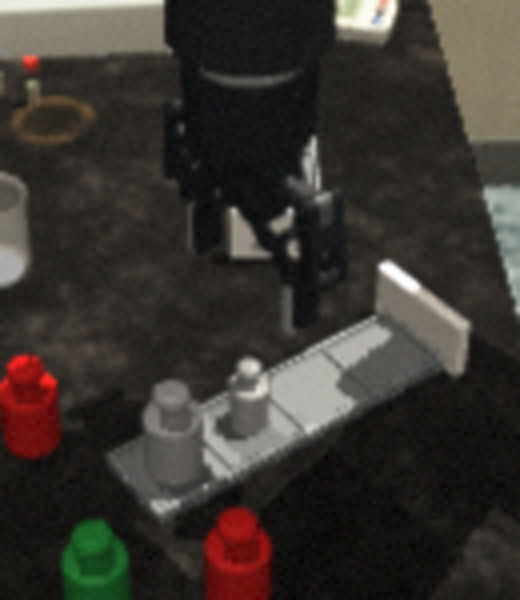

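The 20 and 32 weights are standing in the new rack. The crop shows 26 and 38 still in the full rack, at (250,400) and (175,435). The next weight is 26.

Call:
step_arm:
  rows:
    - [-1,0,0,0,0]
    - [-1,0.06,0,0,0]
    - [-1,0.13,0,0,0]
    - [-1,0.19,0,0,0]
    - [-1,0.235,0,0,0]
    - [-1,0.25,0,0,0]
    - [-1,0.25,0,0,0]
  force: 45

```text
clock: 19.23
tool_pos: [538.3, 242.6, 14.0]
tool_rot: [-2.911, 1.57, -2.297]
wrist_force: [-0.1, 0.4, -1.0]
opening: 85.1
```

Call:
step_arm:
  rows:
    - [-0.6,0,0,0,0]
    - [-0.2,0,0,0,0]
    - [0,0,0,0,0]
    - [0.3,0,0,0,0]
    - [0.6,0,0,0,0]
    - [1,0,0,0,0]
    - [1,0,0,0,0]
    - [1,0,0,0,0]

```text
clock: 20.23
tool_pos: [538.5, 243.4, 14.4]
tool_rot: [-0.245, 1.57, 0.371]
wrist_force: [-1.9, -0.9, 5.9]
opening: 24.5
```

Call:
step_arm:
  rows:
    - [1,0,0,0,0]
    - [1,-0.01,0,0,0]
    - [1,-0.04,0,0,0]
    - [1,-0.1,0,0,0]
    - [1,-0.16,0,0,0]
    - [1,-0.22,0,0,0]
    - [1,-0.25,0,0,0]
    - [1,-0.25,0,0,0]

```text
clock: 21.22
tool_pos: [538.6, 243.6, 114.9]
tool_rot: [0.166, 1.569, 0.781]
wrist_force: [-0.1, 0.4, -2.3]
opening: 24.7
```

```bash
python3 -c "from h import *;to(504.5,-38,114,180)"
```

```text
now [538.6 243.6 114.9] 125.2 t 21.23 op 24.7 F [-0.1  0.4 -2.3]
cmd [ 0.0013 -0.5258 -0.4759] -0.6085
```

Call:
step_arm:
  rows:
    - [1,0,-0.026,-0.024,-0.03]
    - [1,0,-0.079,-0.071,-0.09]
    - [1,0,-0.168,-0.152,-0.195]
    - [1,0,-0.263,-0.238,-0.305]
    - [1,0,-0.358,-0.324,-0.415]
    - [1,0,-0.447,-0.404,-0.52]
    - [1,0,-0.5,-0.452,-0.58]
    - [1,0,-0.526,-0.476,-0.609]

```text
clock: 22.22
tool_pos: [503.0, -40.1, 113.0]
tool_rot: [1.74, 1.569, -2.971]
wrist_force: [-0.4, 0.4, -1.2]
opening: 24.6
```

Call:
step_arm:
  rows:
    - [1,0,0,0,0]
    - [1,0.06,0,0,0]
    - [1,0.12,0,0,0]
    - [1,0.18,0,0,0]
    - [1,0.22,0,0,0]
    - [1,0.235,0,0,0]
    - [1,0.242,0,0,0]
    - [1,0.242,0,0,0]

```text
clock: 23.22
tool_pos: [504.5, -38.1, 17.5]
tool_rot: [-1.35, 1.57, 0.221]
wrist_force: [-0.6, -0.5, -1.5]
opening: 24.6
```

```bash
python3 -c "from h import *;to(504.5,-38,14.4,180)"
```

```text
now [504.5 -38.1  17.5] -180.0 t 23.23 op 24.6 F [-0.6 -0.5 -1.5]
cmd [0.0078 0.     0.0004] 0.0005
```

Call:
step_arm:
  rows:
    - [1,0.004,0,0,0]
    - [1,0.0078,0,0,0]
    - [1,0.0078,0,0,0]
    - [0.4,0.0078,0,0,0]
    - [-0.2,0.0078,0,0,0]
    - [-1,0.0078,0,0,0]
    - [-1,0.0078,0,0,0]
    - [-1,0.0078,0,0,0]

```text
clock: 24.22
tool_pos: [504.3, -38.3, 14.2]
tool_rot: [-1.201, 1.571, 0.371]
wrist_force: [0.4, 1.0, -0.5]
opening: 85.5
```

Call:
step_arm:
  rows:
    - [-1,-0.03,0,0,0]
    - [-1,-0.1,0,0,0]
    - [-1,-0.2,0,0,0]
    - [-1,-0.25,0,0,0]
    - [-1,-0.25,0,0,0]
    - [-1,-0.25,0,0,0]

```text
clock: 24.98
tool_pos: [503.8, -38.4, 114.1]
tool_rot: [0.32, 1.571, 1.892]
wrist_force: [0.7, -0.4, 0.5]
opening: 85.4
```

```bash
python3 -c "from h import *;to(586.5,278.5,114,125.2)"
```

```text
now [503.8 -38.4 114.1] -180.0 t 24.98 op 85.4 F [ 0.7 -0.4  0.5]
cmd [ 5.000e-04 -2.071e-01  7.921e-01] 0.6092
```

Call:
step_arm:
  rows:
    - [-1,0,-0.01,0.04,0.03]
    - [-1,0,-0.033,0.127,0.1]
    - [-1,0,-0.068,0.26,0.2]
    - [-1,0,-0.103,0.396,0.3]
    - [-1,0,-0.138,0.53,0.41]
    - [-1,0,-0.173,0.665,0.51]
    - [-1,0,-0.196,0.752,0.58]
    - [-1,0,-0.206,0.792,0.609]

```text
clock: 25.98
tool_pos: [586.0, 280.2, 112.3]
tool_rot: [-3.048, 1.568, -2.434]
wrist_force: [-0.1, -0.0, 0.1]
opening: 85.3
```

```bash
python3 - <<'E'
from h import *
to(586.5,278.5,14,125.2)
for n in("top","side"):
    p,d=manip.capture(n);W=cloud(n,d)
    for k,q in zip(W4,[[504.5,-154],[504.5,-96],[504.5,-38]]+list(PRI[3:])):
        a=weight(W,k,q);print(n,k,[np.round(x) if x is not None else x for x in a])
E
```

```text
now [586.  280.2 112.3] 125.2 t 25.98 op 85.3 F [-0.1 -0.   0.1]
cmd [ 0.2457 -0.0041 -0.0009] -0.0002
top 32 [array([ 503., -152.]), np.int64(32), array([ 502., -151.]), np.int64(48)]
top 20 [array([503., -95.]), np.int64(20), array([502., -93.]), np.int64(11)]
top 26 [array([503., -38.]), np.int64(22), array([501., -37.]), np.int64(29)]
top 38 [array([583., 274.]), np.int64(30), array([582., 272.]), np.int64(48)]
side 32 [array([ 505., -150.]), np.int64(17), array([ 506., -147.]), np.int64(37)]
side 20 [array([505., -93.]), np.int64(11), array([505., -93.]), np.int64(16)]
side 26 [array([505., -36.]), np.int64(14), array([505., -34.]), np.int64(26)]
side 38 [array([587., 280.]), np.int64(56), array([587., 285.]), np.int64(106)]
```

Call:
step_arm:
  rows:
    - [-1,0,0,0,0]
    - [-1,0.06,0,0,0]
    - [-1,0.13,0,0,0]
    - [-1,0.19,0,0,0]
    - [-1,0.235,0,0,0]
    - [-1,0.25,0,0,0]
    - [-1,0.25,0,0,0]
  force: 65

```text
clock: 26.95
tool_pos: [586.5, 278.2, 14.2]
tool_rot: [-2.481, 1.571, -1.866]
wrist_force: [-0.2, 0.5, 0.3]
opening: 85.3
```

Call:
step_arm:
  rows:
    - [-0.6,0,0,0,0]
    - [-0.2,0,0,0,0]
    - [0,0,0,0,0]
    - [0.3,0,0,0,0]
    - [0.6,0,0,0,0]
    - [1,0,0,0,0]
    - [1,0,0,0,0]
    - [1,0,0,0,0]

```text
clock: 27.95
tool_pos: [586.7, 278.5, 14.9]
tool_rot: [-0.349, 1.57, 0.266]
wrist_force: [-1.3, -0.3, 5.7]
opening: 36.5
```

Call:
step_arm:
  rows:
    - [1,0,0,0,0]
    - [1,-0.01,0,0,0]
    - [1,-0.04,0,0,0]
    - [1,-0.1,0,0,0]
    - [1,-0.16,0,0,0]
    - [1,-0.22,0,0,0]
    - [1,-0.25,0,0,0]
    - [1,-0.25,0,0,0]

```text
clock: 28.95
tool_pos: [586.5, 278.8, 114.9]
tool_rot: [0.245, 1.569, 0.86]
wrist_force: [0.4, 1.2, -7.1]
opening: 36.7
```

```bash
python3 -c "from h import *;to(504.5,20,114,180)"
```

```text
now [586.5 278.8 114.9] 125.2 t 28.95 op 36.7 F [ 0.4  1.2 -7.1]
cmd [ 0.0013 -0.4101 -0.5408] -0.6085
```

Call:
step_arm:
  rows:
    - [1,0,-0.02,-0.027,-0.03]
    - [1,0,-0.062,-0.081,-0.09]
    - [1,0,-0.131,-0.173,-0.195]
    - [1,0,-0.205,-0.27,-0.305]
    - [1,0,-0.279,-0.368,-0.415]
    - [1,0,-0.349,-0.46,-0.52]
    - [1,0,-0.39,-0.514,-0.58]
    - [1,0,-0.41,-0.541,-0.609]

```text
clock: 29.95
tool_pos: [502.7, 18.0, 113.2]
tool_rot: [1.793, 1.569, -2.918]
wrist_force: [0.3, -0.6, -4.2]
opening: 36.5
```

Call:
step_arm:
  rows:
    - [1,0,0,0,0]
    - [1,0.06,0,0,0]
    - [1,0.12,0,0,0]
    - [1,0.18,0,0,0]
    - [1,0.22,0,0,0]
    - [1,0.235,0,0,0]
    - [1,0.242,0,0,0]
    - [1,0.242,0,0,0]

```text
clock: 30.95
tool_pos: [504.6, 20.0, 17.6]
tool_rot: [-1.306, 1.57, 0.265]
wrist_force: [0.1, -0.8, -6.3]
opening: 36.6
```

```bash
python3 -c "from h import *;to(504.5,20,14.8,180)"
```

```text
now [504.6  20.   17.6] -180.0 t 30.95 op 36.6 F [ 0.1 -0.8 -6.3]
cmd [0.007  0.0002 0.0001] 0.0005
```

Call:
step_arm:
  rows:
    - [1,0.004,0,0,0]
    - [1,0.0073,0,0,0]
    - [1,0.0073,0,0,0]
    - [0.4,0.0073,0,0,0]
    - [-0.2,0.0073,0,0,0]
    - [-1,0.0073,0,0,0]
    - [-1,0.0073,0,0,0]
    - [-1,0.0073,0,0,0]

```text
clock: 31.95
tool_pos: [504.3, 19.7, 14.4]
tool_rot: [-1.827, 1.571, -0.255]
wrist_force: [0.1, 0.1, -0.6]
opening: 85.3
```

Call:
step_arm:
  rows:
    - [-1,-0.03,0,0,0]
    - [-1,-0.1,0,0,0]
    - [-1,-0.2,0,0,0]
    - [-1,-0.3,0,0,0]
    - [-1,-0.35,0,0,0]
    - [-1,-0.35,0,0,0]

```text
clock: 32.7
tool_pos: [505.3, 20.1, 157.0]
tool_rot: [-1.21, 1.566, 0.362]
wrist_force: [-0.2, 1.0, -0.3]
opening: 85.6
```

Call:
step_arm:
  rows:
    - [-1,0,0,0.05,0]
    - [-1,0,0,0.15,0]
    - [-1,0,0,0.3,0]
    - [-1,0,0,0.45,0]
    - [-1,0,0,0.58,0]
    - [-1,0,0,0.65,0]
    - [-1,0,0,0.65,0]
    - [-1,0,0,0.65,0]

```text
clock: 33.7
tool_pos: [503.7, 278.7, 154.0]
tool_rot: [2.309, 1.569, -2.403]
wrist_force: [0.3, -0.0, -0.3]
opening: 85.6
```

```bash
python3 - <<'E'
from h import *
s=manip.state();print(s["clock"],s["tool_pos"],s["wrist_force"])
for n in("top","side"):
    p,d=manip.capture(n);W=cloud(n,d)
    for k,q in zip(W4,[[504.5,-154],[504.5,-96],[504.5,-38],[504.5,20]]):
        a=weight(W,k,q);print(n,k,[np.round(x) if x is not None else x for x in a])
    cv2.imwrite(f"pics/{n}3.png",p[:,:,::-1])
a=cv2.imread("pics/top3.png")[120:260,225:390];b=cv2.imread("pics/side3.png")[130:230,190:330]
f=lambda i,h=400:cv2.resize(i,(int(i.shape[1]*h/len(i)*.82),int(h*.82)),interpolation=2)
cv2.imwrite("pics/c6.png",np.hstack([f(a),f(b)]))
E
```

```text
33.7 [503.66120788 278.74390809 153.95917975] [ 0.29355232 -0.01134769 -0.29124008]
top 32 [array([ 503., -152.]), np.int64(32), array([ 502., -150.]), np.int64(48)]
top 20 [array([503., -96.]), np.int64(17), array([501., -95.]), np.int64(10)]
top 26 [array([503., -39.]), np.int64(21), array([502., -38.]), np.int64(31)]
top 38 [array([504.,  20.]), np.int64(43), array([503.,  20.]), np.int64(69)]
side 32 [None, np.int64(0), None, np.int64(0)]
side 20 [None, np.int64(0), None, np.int64(0)]
side 26 [None, np.int64(0), None, np.int64(0)]
side 38 [None, np.int64(0), array([509.,  37.]), np.int64(7)]
```

View pics/c6.png

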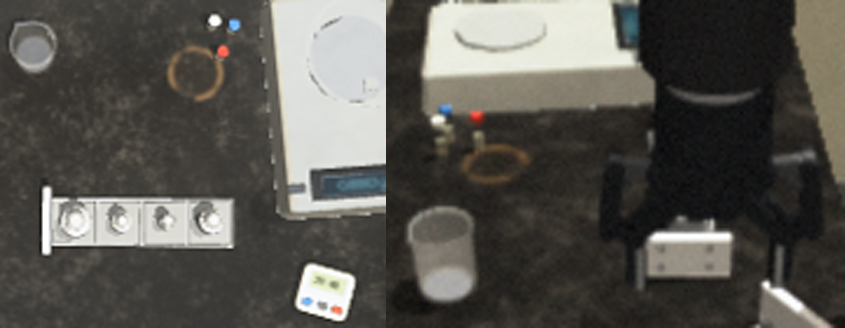

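All four weights stand upright and centred in the new rack. From the end plate they read 38, 26, 20, 32. The beaker and the timer are where they started, and the gripper is clear, so I'm handing in.

```bash
python3 -c "from workcell import manip;print(manip.job_done())"
```

```text
the job is handed in; nothing more can be done
None
```

The four weights now stand in the formerly empty rack in reverse order, and the job was handed in at about 34 s of the 99 s allowed. I moved them one at a time in the order 32, 20, 26, 38. The 32 went to the plain end and the 38 beside the end plate.

- **Placement:** the last top-view depth check put every knob within about 3 mm of the middle of its place, and the knob tops were at their upright heights.
- **Release:** the gripper was open and clear of everything, and the wrist force was near zero.
- **Bystanders:** the beaker and timer look unmoved in the last picture; I did not measure their positions.
- **Not confirmed:** in the last check the arm blocked the side camera's view of the weights. The final position of the 38 therefore rests on the top view alone. The side view agreed with the top view for 32, 20 and 26 one step earlier.

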